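# Draw the carriage bolt of a food slicer for cleaning

## Task

The food slicer's carriage has to come off to be washed. Slide the carriage along its rail towards the robot until it clicks home against the stop at the rail's near end, then pull the spring-loaded bolt knob below it straight out until the black ring on its stem is just clear of the sleeve, well short of the bolt's end stop, and finish while still holding it there, so that I can lift the carriage off. Keep off the blade, and leave the slicer's food holder, the mug and the fruit bowl where they are.

Things in the scene. Friction and masses are not known exactly. Their poses are not given: they have to be found in the camera images.
- slicer: compact white food slicer fixed on the worktop. Origin: on the worktop under the middle of its aluminium rail (300 mm long, 34 wide, top 64 mm up). x runs along the rail away from the robot, y from the rail to the blade and motor, z up; turned up to 0.3 rad. Upright gauge plate and blade stand 100 to 118 mm from the rail in y, reach 0.175 and 0.223 m up; motor housing behind 0.173 m high.
- carriage (a joint): the carriage (aluminium tray with an upright wall at its near end, 0.6 kg) on the rail: metres along the slicer's x; 0 = home against the near stop, up to 0.15 away from it. It drags with about 1.5 N. In the last 13 mm before home it rides over a ball catch (a few N more), which then presses it against the stop.
- carriage_grip (a point): centre of the black grip on top of the carriage's upright near wall: a bar 16 mm thick (slicer x), 80 long (slicer y), 36 high (top 158 mm above the worktop, this centre 140 mm). Below it the wall is 6 mm thick; the tray's floor, on the far side of the wall, lies 79 mm above the worktop. Moves with the carriage.
- bolt (a joint): the carriage's spring bolt: metres its knob is drawn out of the sleeve along the slicer's -x (towards the robot); 0 = home, where the spring returns it. The pull is about 5 N at first and grows 0.24 N per mm. A black ring, 4 mm wide, lies round the 12 mm steel stem: its first edge leaves the sleeve at 0.018, its last at 0.022. End stop at 0.036.
- bolt_knob (a point): centre of the bolt's round black knob, 28 mm in diameter, 22 mm long along the slicer's x, its axis 49 mm above the worktop, on the line of the rail at the slicer's near end. With the bolt home this centre is 17.5 mm out from the sleeve's mouth. It is free at the sides and above, and moves with the bolt.
- sleeve_mouth (a point): centre of the end face of the steel sleeve (27 mm in diameter) out of which the bolt's stem comes; fixed on the slicer, 49 mm above the worktop.
- blade: round steel slicing blade, 170 mm in diameter, upright in the slicer's x-z plane. Origin: its centre on the rear face, 112 mm from the rail in the slicer's y, 135 mm above the worktop. Not to be touched.
- food_holder: the slicer's loose white plastic food holder, 85 x 75 x 56 mm, lying on the worktop to the right of the slicer. Origin: centre of its underside. To be left alone.
- mug: white mug, 80 mm in diameter, 92 mm high, in front of the slicer on the left. Origin: centre of its underside. To be left alone.
- fruit_bowl: white plastic bowl 160 mm in diameter, 58 mm high, with lemons in it up to 64 mm, to the right of the slicer's near end. Origin: centre of its underside. To be left alone.

How it is judged:
By the outcome, as a careful person would: the job done as asked, in the order asked, and still so for the second after the job is handed in, while the arm keeps its last pose, push and grip.
It also fails if it takes over 43 s, if anything falls off the work surface, if the arm or the gripper's body presses on something with over 40 N, if the wrist force passes 120 N, or if a joint passes its speed limit or range.

## Robot

A 6-joint arm with a two-finger parallel gripper is mounted at the origin on the work surface. World frame = base frame: x ahead of the robot, y to its left, z up, the work surface at z = 0. Lengths are in m, angles in rad, forces in N, time in s.
With the tool pointing down it reaches from about 0.35 to 0.85 m from the base axis. Payload 8.1 kg.
Tool frame: the origin (TCP) lies on the mounting face of the last link; the fingertips stand 186 mm ahead of it and the grasp point (between the pads) lies 167 mm ahead of it; y points along the fingers, x is the direction in which the jaws open and shut, and the axes are right-handed (so a half turn about y gives the same grasp; the last joint's range is limited). The gripper opens to 93 mm and grips with 3 to 60 N. Pads are 15 mm wide; open, the fingers measure 128 mm over their backs; the gripper's body (75 mm by 188 mm) begins 65 mm behind the grasp point.
Start: joints at [1.232, 0.13, 1.488, -0, 1.523, -0.085], TCP at [0.151, 0.581, 0.405] pointing down, gripper open.
Joint ranges: [-2.96, 2.96], [-0.89, 2.26], [0.02, 2.5], [-1.34, 4.48], [0, 2.73], [-2.66, 2.66]. Speed limits (rad/s): [2.39, 2.39, 2.79, 3.14, 3.14, 3.14].

## Interface

Orientations are given as a rotation vector (axis times angle).
In Python, from plant import robot, imaging gives the robot as it stands.
- The arm moves only by the shell command python3 -m inch 'ROWS' [OPENING] [FORCE]. ROWS is JSON, a list of rows, each an object of numbers: "x", "y", "z": the shift along the tool's x, y, z in mm; "twist": the turn about the tool's y in rad. In form: [{"x": .., "y": .., "z": .., "twist": ..}, ...]. A call has 1 to 12 rows; each row shifts and turns the commanded pose from where the row before left it, along the tool's axes as they then stand; what a row does not reach is not made up. A row lasts 1/10 s, in which the tool goes at most 50 mm and 8.59 degrees, less where a joint would pass 70% of its speed; a pose out of reach is approached as far as the arm can. A call with a gripper value outside its range is refused whole. OPENING is the gripper command: -1 is shut, 1 is fully open, values between are in proportion, set as the call begins (- or left out, the last holds). The fingers move at their own pace and stop on an object; FORCE is the grip in N (left out, the last holds). Time passes only in rows, so rows that do not move let the fingers close. It gives the time, the measured TCP pose, the force and the opening at its end, in the units of the state.
- robot.read_state(): the state, without advancing time (a new reading comes with each control period).
- imaging.read_camera(name): name is "scene" or "side" or "wrist"; returns a dict with "color" (400x640x3 uint8, red, green, blue), "depth" (400x640 float32, m along the optical axis (not along the pixel's ray), 0 where there is no reading), "fx", "fy", "cx", "cy" (pixels), "rvec" (rotation vector, rad) and "tvec" (3), from world to camera coordinates, as OpenCV has them; the wrist camera has in their place "tool_from_camera" (4x4, takes a point from camera to tool coordinates, whose origin is the TCP and whose axes are the tool frame's). Camera axes: x right, y down, z forward; pixel columns grow to the right and rows downward; lengths in m; the calibration is good to about 2 mm. A picture is of the moment at which its call begins: read the wrist's pose just before it.
- robot.close_job(): hands the job in, once; it reports no verdict.
The state is a dict: "t": time; "q": joint angles; "dq": joint speeds; "joint_torque": joint torques, N m; "tool_pos": TCP position; "orientation": TCP orientation; "force": force on the tool from outside, world axes, zero at the start; "wrist_torque": the same for the moment, N m; "opening": finger opening in m.
Only numpy, scipy, OpenCV 4.12 (cv2) and the standard library are available. Lean on these libraries where they do the work, as an engineer would, in place of code of your own. Each camera call takes 0.05 s, during which the arm holds its last target.

## Working session

There is one attempt and no reset: what is moved stays moved. The work goes in short steps, Python scripts to look and compute and a shell command to move; the robot and the scene stay as the last step left them, time stands still between calls to the robot, and variables do not carry over. Pictures are saved under pics/ and viewed, and the job is handed in when it is done.

```bash
ls -R . | head -40; mkdir -p pics
cat > h.py <<'E'
import numpy as np,cv2
from plant import robot,imaging
def cam(n,save=None):
    c=imaging.read_camera(n)
    if save: cv2.imwrite('pics/'+save,c['color'][:,:,::-1])
    return c
def world(c,mask_or_uv,T=None):
    v,u=np.mgrid[0:400,0:640]
    d=c['depth'];P=np.stack([(u-c['cx'])/c['fx']*d,(v-c['cy'])/c['fy']*d,d],-1)
    if 'rvec' in c:
        R=cv2.Rodrigues(np.array(c['rvec'],float))[0];t=np.array(c['tvec']).ravel()
        W=(P-t)@R
    else:
        M=T@c['tool_from_camera'];W=P@M[:3,:3].T+M[:3,3]
    return W
def tcp(s):
    T=np.eye(4);T[:3,:3]=cv2.Rodrigues(np.array(s['orientation'],float))[0];T[:3,3]=s['tool_pos'];return T
E
python3 - <<'E'
from h import *
s=robot.read_state();print(s)
print(tcp(s).round(3))
for n in['scene','side','wrist']:
    c=cam(n,n+'0.png');np.savez('/tmp/%s0.npz'%n,**c)
E
```

```text
.:
pics

./pics:
{'t': 0.0, 'q': array([ 1.23159806e+00,  1.31182302e-01,  1.48930901e+00,  1.72427760e-05,
        1.52299195e+00, -8.53791395e-02]), 'dq': array([ 0.00129003,  0.00037255, -0.00178926, -0.00057408, -0.00058367,
       -0.00122432]), 'joint_torque': array([ 2.37862423e-04, -5.59842181e+01, -4.91763747e+01,  7.71148154e-02,
        3.51200905e-02, -1.54375148e-04]), 'tool_pos': array([0.15054623, 0.58056381, 0.40365817]), 'orientation': array([-1.31967616, -1.01902991,  1.02169429]), 'force': array([-0.46283171, -0.2884764 , -0.00448753]), 'wrist_torque': array([-0.00782202,  0.03173774,  0.01766062]), 'opening': 0.09276172382994409}
[[ 0.251 -0.001 -0.968  0.151]
 [ 0.968 -0.002  0.251  0.581]
 [-0.002 -1.     0.     0.404]
 [ 0.     0.     0.     1.   ]]
```

View pics/scene0.png

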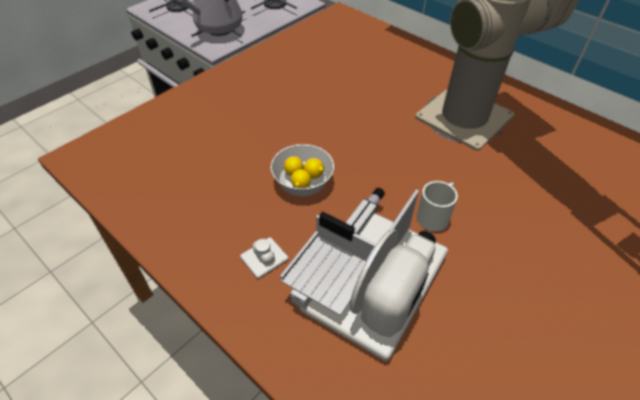

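View pics/side0.png

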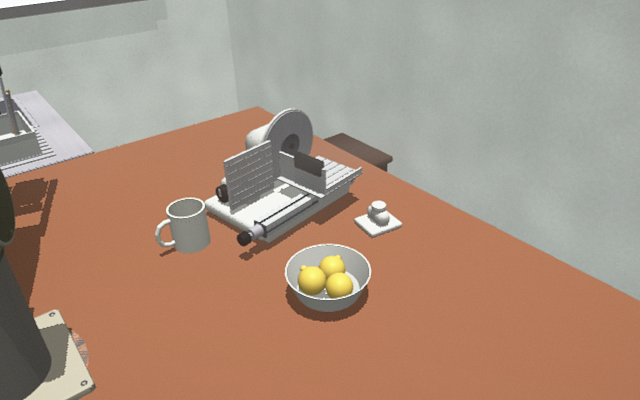

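View pics/wrist0.png

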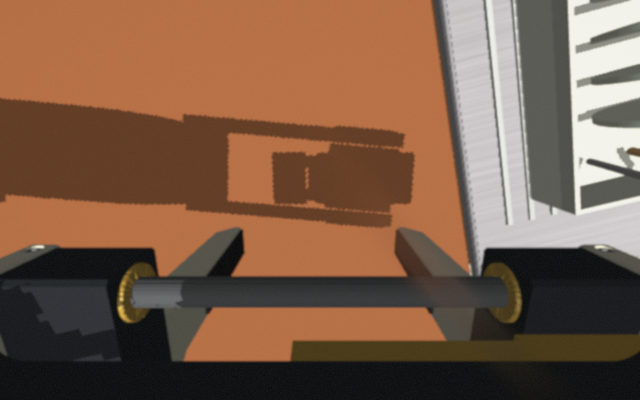

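The scene view shows the knob at about (378,193), the grip at (337,226), the mug at (437,205) and the bowl at (302,170). In the side view the knob is at (244,239), the grip at (309,163), the sleeve at (257,231) and the blade at (292,140). The wrist view shows only bare worktop.

Run:
```python
from h import *
for n,boxes in [('scene',{'knob':(368,183,390,206),'grip':(312,205,362,245)}),('side',{'knob':(232,226,256,250),'grip':(288,145,330,180)})]:
    c=dict(np.load('/tmp/%s0.npz'%n)); W=world(c,None)
    print(n,c['fx'],'table z',W[300,100 if n=='scene' else 180].round(4), 'cam',(-cv2.Rodrigues(c['rvec'])[0].T@c['tvec'].ravel()).round(3))
    img=c['color'].astype(int)
    for k,(a,b,e,f) in boxes.items():
        sub=img[b:f,a:e].max(-1)<70
        P=W[b:f,a:e][sub]; P=P[P[:,2]>0.02]
        print(k,len(P),np.median(P,0).round(4),P.min(0).round(3),P.max(0).round(3))
        if k=='grip':
            top=P[P[:,2]>P[:,2].max()-.012]; 
            print(' top',len(top),top.mean(0).round(4)); 
            r=cv2.minAreaRect((P[:,:2]*1000).astype(np.float32)); print(r)
    # crop images
    big=cv2.resize(c['color'][120:280,160:400] if n=='side' else c['color'][150:330,230:470],None,fx=3.2,fy=3.2,interpolation=cv2.INTER_CUBIC)
    cv2.imwrite('pics/%s0z.png'%n,big[:,:,::-1])
```

```text
scene 462.6404766486703 table z [ 1.0262 -0.8075 -0.7518] cam [1.108 0.42  0.884]
knob 64 [0.4668 0.0293 0.0582] [0.455 0.016 0.046] [0.474 0.038 0.064]
grip 539 [0.6659 0.0632 0.1482] [0.649 0.019 0.114] [1.108 0.42  0.884]
 top 1 [1.1079 0.42   0.884 ]
((866.3469848632812, 245.21734619140625), (592.38134765625, 69.309814453125), 42.56611251831055)
side 494.3239667409618 table z [ 0.2961 -0.0067 -0.0003] cam [ 0.08  -0.724  0.65 ]
knob 138 [0.4562 0.0151 0.0552] [ 0.08  -0.724  0.042] [0.47  0.035 0.65 ]
grip 25 [0.6608 0.0372 0.1339] [0.655 0.017 0.125] [0.695 0.168 0.14 ]
 top 19 [0.6772 0.1122 0.1344]
((671.9249267578125, 93.01675415039062), (153.05526733398438, 11.415810585021973), 76.82144927978516)
```

Run:
```python
from h import *
# fuse clouds: rail edges, mug, bowl, gauge plate
A=[]
for n in['scene','side']:
    c=dict(np.load('/tmp/%s0.npz'%n)); W=world(c,None); m=(c['depth']>0)
    P=W[m]; 
    P=P[(P[:,2]>0.02)&(P[:,2]<.3)&(np.hypot(P[:,0],P[:,1])>.3)&(np.hypot(P[:,0],P[:,1])<1.1)]
    A.append(P)
P=np.vstack(A)
# top view height map
lo=P.min(0);print(lo,P.max(0))
H=np.zeros((600,600));ix=((P[:,:2]-[0.2,-0.5])/0.0015).astype(int)
ok=(ix>=0).all(1)&(ix<600).all(1)
for (i,j),z in zip(ix[ok],P[ok,2]): H[599-i,599-j]=max(H[599-i,599-j],z)
cv2.imwrite('pics/top0.png',cv2.applyColorMap((H/.25*255).clip(0,255).astype(np.uint8),cv2.COLORMAP_JET))
```

```text
[-0.45023859 -0.97519802  0.02000582] [0.80540833 1.07409672 0.28275922]
```

View pics/top0.png

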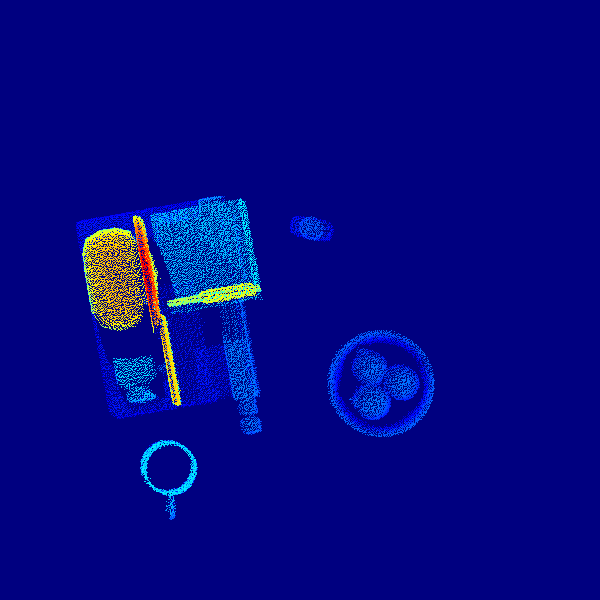

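View pics/side0z.png

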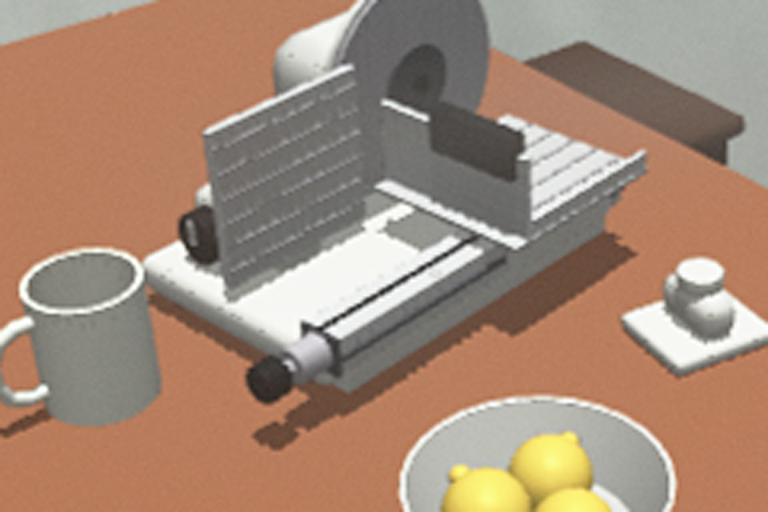

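View pics/scene0z.png

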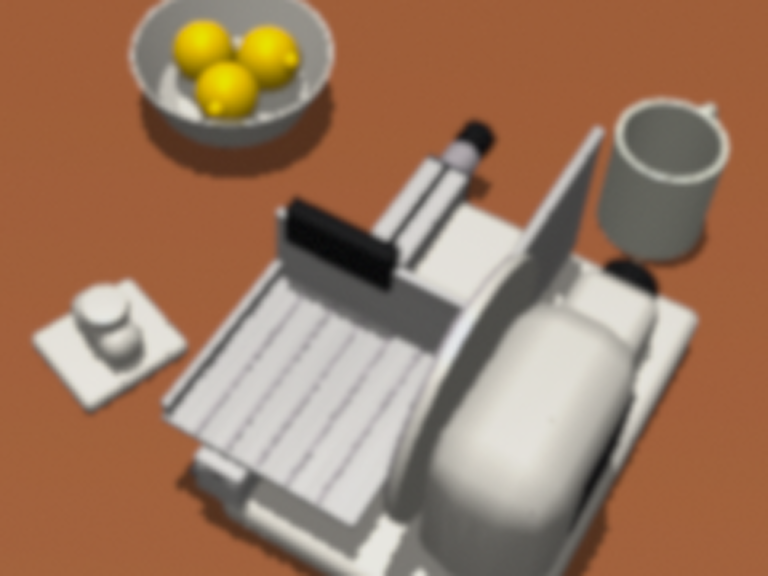

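```bash
cat > fit.py <<'E'
from h import *
def fit(tag):
    res={}
    C={n:dict(np.load('/tmp/%s%s.npz'%(n,tag))) for n in['scene','side']}
    for n,c in C.items():
        W=world(c,None).reshape(-1,3)[(c['depth']>0).ravel()]
        r=W
        # gauge plate: z .12-.17
        g=r[(r[:,2]>.09)&(r[:,2]<.17)&(r[:,0]>.46)&(r[:,0]<.60)&(r[:,1]>.1)&(r[:,1]<.18)]
        # rail top
        t=r[(abs(r[:,2]-.064)<.004)&(r[:,0]>.50)&(r[:,0]<.62)&(r[:,1]>-.0)&(r[:,1]<.08)]
        for k,p in(('plate',g),('rail',t)):
            l=cv2.fitLine((p[:,:2]*1000).astype(np.float32),cv2.DIST_HUBER,0,.01,.01).ravel(); 
            l=l*np.sign(l[0]); print(n,k,len(p),'yaw',np.arctan2(l[1],l[0]).round(4),p.mean(0).round(4))
        gr=r[(r[:,2]>.152)&(r[:,2]<.165)&(r[:,0]>.45)&(r[:,0]<.72)&(r[:,1]>0.0)&(r[:,1]<.095)]
        if len(gr)>10:
            print(n,'griptop',len(gr),gr.mean(0).round(4),cv2.minAreaRect((gr[:,:2]*1000).astype(np.float32)))
        yaw=.17;R=np.array([[np.cos(yaw),np.sin(yaw)],[-np.sin(yaw),np.cos(yaw)]])
        s=np.c_[r[:,:2]@R.T,r[:,2]]
        res[n]=s
    return res
if __name__=='__main__':
    import sys
    res=fit(sys.argv[1])
    for n,s in res.items():
        # rail top extents in slicer-rotated frame
        t=s[(abs(s[:,2]-.064)<.003)&(s[:,0]>.50)&(s[:,0]<.60)&(abs(s[:,1]+.06)<.035)]
        print(n,'rail y', np.percentile(t[:,1],[2,50,98]).round(4))
        k=s[(s[:,2]>.035)&(s[:,2]<.08)&(s[:,0]>.43)&(s[:,0]<.52)&(abs(s[:,1]+.06)<.04)]
        for x in np.arange(.43,.52,.005):
            q=k[(k[:,0]>=x)&(k[:,0]<x+.005)]
            if len(q)>3: print(n,'x %.3f'%x,len(q),'ztop',q[:,2].max().round(4),'y',q[:,1].min().round(4),q[:,1].max().round(4))
        w=s[(s[:,2]>.125)&(s[:,2]<.165)&(s[:,1]>-.12)&(s[:,1]<.02)&(s[:,0]>.45)&(s[:,0]<.72)]
        if len(w): print(n,'grip x',np.percentile(w[:,0],[1,25,50,75,99]).round(4),'y',np.percentile(w[:,1],[1,50,99]).round(4),'z',w[:,2].max())
E
python3 fit.py 0
```

```text
scene plate 294 yaw 0.1768 [0.5407 0.1481 0.1346]
scene rail 427 yaw 0.2767 [0.548  0.0414 0.0628]
scene griptop 238 [0.6624 0.0598 0.1561] ((661.5357666015625, 58.379913330078125), (17.584457397460938, 73.22664642333984), 10.140788078308105)
side plate 1262 yaw 0.1726 [0.5439 0.1404 0.1308]
side rail 515 yaw 0.1725 [0.5587 0.038  0.0632]
side griptop 153 [0.6579 0.053  0.1558] ((658.524169921875, 55.340789794921875), (18.071332931518555, 78.75745391845703), 9.077468872070312)
scene rail y [-0.0687 -0.0515 -0.0364]
scene x 0.450 14 ztop 0.0623 y -0.0591 -0.0415
scene x 0.455 14 ztop 0.0615 y -0.0657 -0.0404
scene x 0.460 20 ztop 0.0644 y -0.065 -0.04
scene x 0.465 36 ztop 0.0626 y -0.0661 -0.0399
scene x 0.470 14 ztop 0.0637 y -0.0622 -0.0458
scene x 0.475 9 ztop 0.0598 y -0.0612 -0.0418
scene x 0.480 16 ztop 0.0627 y -0.0639 -0.0408
scene x 0.485 21 ztop 0.0621 y -0.064 -0.04
scene x 0.490 14 ztop 0.0609 y -0.0639 -0.0407
scene x 0.495 11 ztop 0.0622 y -0.06 -0.0447
scene x 0.500 17 ztop 0.0641 y -0.0699 -0.0371
scene x 0.505 31 ztop 0.0651 y -0.0686 -0.0211
scene x 0.510 32 ztop 0.
[... 286 characters left out ...]
2 -0.0419
side x 0.455 27 ztop 0.0631 y -0.0701 -0.0469
side x 0.460 31 ztop 0.063 y -0.0713 -0.0511
side x 0.465 11 ztop 0.0628 y -0.0694 -0.0506
side x 0.470 8 ztop 0.0557 y -0.0638 -0.0549
side x 0.475 53 ztop 0.0634 y -0.068 -0.0417
side x 0.480 26 ztop 0.0625 y -0.0688 -0.051
side x 0.485 25 ztop 0.0626 y -0.0688 -0.0501
side x 0.490 27 ztop 0.0626 y -0.0691 -0.0518
side x 0.495 25 ztop 0.0625 y -0.0687 -0.0406
side x 0.500 71 ztop 0.0645 y -0.0756 -0.0385
side x 0.505 49 ztop 0.0649 y -0.0774 -0.022
side x 0.510 42 ztop 0.0651 y -0.0767 -0.0232
side x 0.515 36 ztop 0.0654 y -0.0759 -0.038
side grip x [0.65   0.6525 0.6543 0.6576 0.6667] y [-0.1015 -0.0558  0.0185] z 0.15909299783080882
```

```bash
cat > go.py <<'E'
from h import *
import sys
# usage: gx gy gz yaw : report twist and tool-axis shift (after twist) for the grasp point
def plan(g,yaw,s=None):
    s=s or robot.read_state();T=tcp(s);y0=np.arctan2(T[1,0],T[0,0]);tw=(y0-yaw+np.pi)%(2*np.pi)-np.pi
    R=T[:3,:3]@cv2.Rodrigues(np.array([0,tw,0.]))[0]
    gp=T[:3,3]+.167*T[:3,1]
    print('grasp now',gp.round(4),'yaw',round(y0,4),'twist',round(tw,4),'shift mm',((np.array(g)-gp)@R*1000).round(1),'F',s['force'].round(1),'open',round(s['opening'],4),'t',round(s['t'],2))
a=list(map(float,sys.argv[1:]));plan(a[:3],a[3])
E
python3 go.py .66 .057 .30 .173; python3 -m inch '[{"y":-30},{"y":-30},{"twist":0.143},{"twist":0.143},{"twist":0.143},{"twist":0.143},{"twist":0.143},{"twist":0.143},{"twist":0.143},{"twist":0.143}]' ; python3 go.py .66 .057 .30 .173
```

```text
grasp now [0.1505 0.5804 0.2369] yaw 1.317 twist 1.144 shift mm [ 411.8  -62.6 -603.4] F [-0.  -1.2 -0.6] open 0.0925 t 0.15
grasp now [0.1505 0.5804 0.2369] yaw 1.317 twist 1.144 shift mm [ 411.8  -62.6 -603.4] F [-0.  -1.2 -0.6] open 0.0925 t 0.15$[0]: bad value
```

```bash
python3 -m inch '[{"x":0,"y":-30,"z":0,"twist":0},{"x":0,"y":-30,"z":0,"twist":0},{"x":0,"y":0,"z":0,"twist":0.143},{"x":0,"y":0,"z":0,"twist":0.143},{"x":0,"y":0,"z":0,"twist":0.143},{"x":0,"y":0,"z":0,"twist":0.143},{"x":0,"y":0,"z":0,"twist":0.143},{"x":0,"y":0,"z":0,"twist":0.143},{"x":0,"y":0,"z":0,"twist":0.143},{"x":0,"y":0,"z":0,"twist":0.143}]' ; python3 go.py .66 .057 .30 .173
```

```text
t: 1.15
tool_pos: [0.1506, 0.5807, 0.4643]
orientation: [-1.568, -0.131, 0.131]
force: [-0.1, 0.6, 0.0]
opening: 0.0931
grasp now [0.1506 0.5806 0.2973] yaw 0.1671 twist -0.0059 shift mm [ 411.7   -2.5 -603.5] F [-0.1  0.6  0. ] open 0.0931 t 1.15
```

```bash
python3 -m inch '[{"x":20,"y":0,"z":-30,"twist":-0.006},{"x":20,"y":0,"z":-30,"twist":0},{"x":20,"y":0,"z":-30,"twist":0},{"x":20,"y":0,"z":-30,"twist":0},{"x":20,"y":0,"z":-30,"twist":0},{"x":20,"y":0,"z":-30,"twist":0},{"x":20,"y":0,"z":-30,"twist":0},{"x":20,"y":0,"z":-30,"twist":0},{"x":20,"y":0,"z":-30,"twist":0},{"x":20,"y":0,"z":-30,"twist":0}]' && python3 go.py .66 .057 .30 .173;  python3 -m inch '[{"x":20,"y":0,"z":-30,"twist":0},{"x":20,"y":0,"z":-30,"twist":0},{"x":20,"y":0,"z":-30,"twist":0},{"x":20,"y":0,"z":-30,"twist":0},{"x":20,"y":0,"z":-30,"twist":0},{"x":20,"y":0,"z":-30,"twist":0},{"x":20,"y":0,"z":-30,"twist":0},{"x":20,"y":0,"z":-30,"twist":0},{"x":0,"y":0,"z":0,"twist":0}]' && python3 go.py .66 .057 .30 .173
```

```text
t: 2.15
tool_pos: [0.4014, 0.3198, 0.4645]
orientation: [-1.566, -0.14, 0.141]
force: [1.1, 1.3, -0.0]
opening: 0.0926
grasp now [0.4014 0.3198 0.2975] yaw 0.1791 twist 0.0061 shift mm [ 209.5   -2.5 -303.4] F [ 1.1  1.3 -0. ] open 0.0926 t 2.15
t: 3.05
tool_pos: [0.6028, 0.1101, 0.4634]
orientation: [-1.568, -0.137, 0.138]
force: [-1.0, 0.8, 0.5]
opening: 0.0934
grasp now [0.6026 0.1098 0.2964] yaw 0.1751 twist 0.0021 shift mm [ 47.4  -3.5 -61.9] F [-1.   0.8  0.5] open 0.0934 t 3.05
```

```bash
python3 -m inch '[{"x":24,"y":0,"z":-31,"twist":0},{"x":23,"y":0,"z":-31,"twist":0},{"x":0,"y":0,"z":0,"twist":0},{"x":0,"y":0,"z":0,"twist":0}]' && python3 go.py .66 .057 .30 .173
python3 - <<'E'
from h import *
s=robot.read_state()
c=cam('wrist','wrist1.png');T=tcp(s);np.savez('/tmp/wrist1.npz',T=T,**c);print(c['tool_from_camera'].round(3))
W=world(c,None,T).reshape(-1,3);
g=W[(W[:,2]>.15)&(W[:,2]<.166)]
print(len(g),g.mean(0),cv2.minAreaRect((g[:,:2]*1000).astype(np.float32)))
E
```

```text
t: 3.45
tool_pos: [0.6582, 0.0606, 0.4637]
orientation: [-1.566, -0.138, 0.141]
force: [-0.6, 0.6, 0.7]
opening: 0.093
grasp now [0.6579 0.0607 0.2967] yaw 0.178 twist 0.005 shift mm [ 1.4 -3.3 -4. ] F [-0.6  0.6  0.7] open 0.093 t 3.45
[[ 1.     0.001 -0.     0.001]
 [ 0.    -0.254  0.967  0.02 ]
 [ 0.    -0.967 -0.254  0.07 ]
 [ 0.     0.     0.     1.   ]]
3614 [0.65762727 0.14700185 0.16015355] ((649.3186645507812, 171.49313354492188), (235.33712768554688, 207.39939880371094), 55.70884323120117)
```

View pics/wrist1.png

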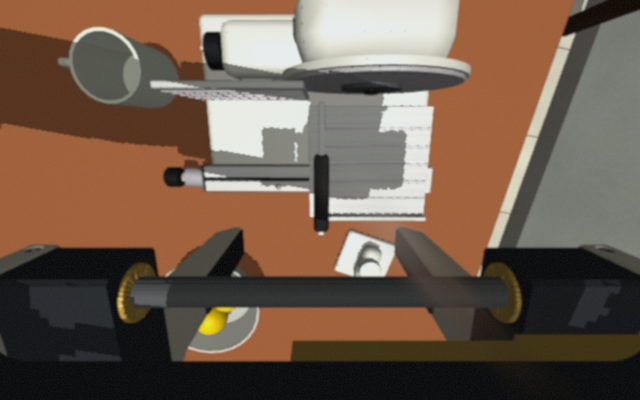

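The wrist view shows the grip bar at (321,193), midway between the fingers; the knob at (173,177), sleeve at (192,177), and the blade at (385,75).

Run:
```python
from h import *
z=dict(np.load('/tmp/wrist1.npz'));T=z['T'];W=world(z,None,T);im=z['color'].astype(int).max(-1)
for k,(a,b,e,f),zl in(('grip',(305,148,336,236),(.145,.17)),('knob',(160,164,186,190),(.03,.07))):
    P=W[b:f,a:e][im[b:f,a:e]<60];P=P[(P[:,2]>zl[0])&(P[:,2]<zl[1])]
    print(k,len(P),np.median(P,0).round(4),P.min(0).round(4),P.max(0).round(4),cv2.minAreaRect((P[:,:2]*1000).astype(np.float32)))
yaw=.174;R=np.array([[np.cos(yaw),np.sin(yaw)],[-np.sin(yaw),np.cos(yaw)]])
s=np.c_[W.reshape(-1,3)[:,:2]@R.T,W.reshape(-1,3)[:,2]]
t=s[(abs(s[:,2]-.064)<.003)&(s[:,0]>.51)&(s[:,0]<.64)&(abs(s[:,1]+.056)<.035)]
print('rail y',np.percentile(t[:,1],[1,50,99]).round(4), 'n',len(t))
for x in np.arange(.44,.51,.005):
    q=s[(s[:,0]>=x)&(s[:,0]<x+.005)&(s[:,2]>.04)&(s[:,2]<.08)&(abs(s[:,1]+.056)<.03)]
    if len(q)>3:print('%.3f'%x,len(q),q[:,2].max().round(4),q[:,1].min().round(4),q[:,1].max().round(4))
```

```text
grip 996 [0.6601 0.0648 0.1581] [0.6474 0.0227 0.1453] [0.6731 0.0997 0.1603] ((660.6726684570312, 61.23933029174805), (14.303815841674805, 77.16348266601562), 10.722278594970703)
knob 296 [0.466  0.0274 0.0606] [0.4538 0.0138 0.0445] [0.4749 0.038  0.0649] ((464.1502685546875, 25.58285140991211), (19.790536880493164, 23.829740524291992), 10.718975067138672)
rail y [-0.0728 -0.0547 -0.0389] n 2482
0.445 5 0.0614 -0.0646 -0.0483
0.450 63 0.0643 -0.068 -0.0425
0.455 72 0.0649 -0.0676 -0.0423
0.460 74 0.0641 -0.0679 -0.0423
0.465 115 0.0643 -0.0689 -0.0426
0.470 59 0.0601 -0.0664 -0.0469
0.475 29 0.0632 -0.0681 -0.0434
0.480 72 0.0638 -0.068 -0.0435
0.485 69 0.0639 -0.068 -0.0433
0.490 72 0.0636 -0.068 -0.0433
0.495 62 0.0633 -0.0677 -0.0434
0.500 71 0.0658 -0.0731 -0.039
0.505 106 0.0672 -0.0761 -0.0391
0.510 107 0.0668 -0.0758 -0.039
```

```bash
python3 -m inch '[{"x":2,"y":30,"z":1,"twist":0.004},{"x":0,"y":35,"z":0,"twist":0},{"x":0,"y":35,"z":0,"twist":0},{"x":0,"y":30,"z":0,"twist":0},{"x":0,"y":20,"z":0,"twist":0},{"x":0,"y":4,"z":0,"twist":0},{"x":0,"y":0,"z":0,"twist":0}]' && python3 go.py .6605 .059 .142 .174; python3 -c "
from h import *
cam('wrist','wrist2.png')"
```

```text
t: 4.2
tool_pos: [0.6593, 0.0631, 0.3108]
orientation: [-1.566, -0.138, 0.139]
force: [-0.6, 0.3, -0.3]
opening: 0.0933
grasp now [0.6591 0.0631 0.1438] yaw 0.1762 twist 0.0022 shift mm [ 0.6  1.7 -4.3] F [-0.6  0.3 -0.3] open 0.0933 t 4.2
```

View pics/wrist2.png

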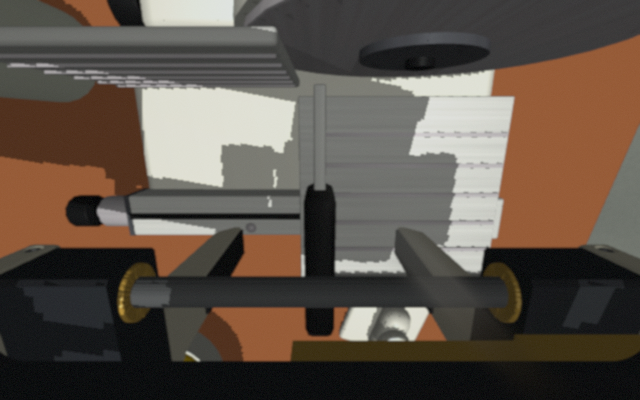

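The bar runs from (320,185) to (320,335), centred between the fingers at (240,240) and (400,240). Closing.

```bash
python3 -m inch '[{"x":0,"y":2,"z":-2,"twist":0.002},{"x":0,"y":0,"z":0,"twist":0},{"x":0,"y":0,"z":0,"twist":0},{"x":0,"y":0,"z":0,"twist":0},{"x":0,"y":0,"z":0,"twist":0},{"x":0,"y":0,"z":0,"twist":0},{"x":0,"y":0,"z":0,"twist":0},{"x":0,"y":0,"z":0,"twist":0}]' -1 35 && python3 go.py .6605 .059 .142 .174
```

```text
t: 5.05
tool_pos: [0.6603, 0.0601, 0.3087]
orientation: [-1.566, -0.136, 0.136]
force: [0.4, -0.5, 0.1]
opening: 0.0338
grasp now [0.6602 0.0601 0.1417] yaw 0.173 twist -0.001 shift mm [ 0.1 -0.3 -1.2] F [ 0.4 -0.5  0.1] open 0.0338 t 5.05
```

```bash
python3 -m inch '[{"x":0,"y":0,"z":0,"twist":0},{"x":0,"y":0,"z":0,"twist":0},{"x":0,"y":0,"z":0,"twist":0},{"x":0,"y":0,"z":0,"twist":0}]' -1 35 && python3 -m inch '[{"x":-8,"y":0,"z":0,"twist":0},{"x":-8,"y":0,"z":0,"twist":0},{"x":-8,"y":0,"z":0,"twist":0},{"x":0,"y":0,"z":0,"twist":0},{"x":0,"y":0,"z":0,"twist":0}]' && python3 go.py .6605 .059 .142 .174
```

```text
t: 5.45
tool_pos: [0.6603, 0.0601, 0.3087]
orientation: [-1.567, -0.136, 0.136]
force: [-0.1, -0.9, -0.4]
opening: 0.0155
t: 5.95
tool_pos: [0.6361, 0.0558, 0.3087]
orientation: [-1.567, -0.135, 0.136]
force: [-1.9, -1.1, -0.6]
opening: 0.0159
grasp now [0.636  0.0558 0.1417] yaw 0.1728 twist -0.0012 shift mm [24.7 -0.3 -1.1] F [-1.9 -1.1 -0.6] open 0.0159 t 5.95
```

```bash
for i in 1; do python3 -m inch '[{"x":-10,"y":0,"z":0,"twist":0},{"x":-10,"y":0,"z":0,"twist":0},{"x":-10,"y":0,"z":0,"twist":0},{"x":-10,"y":0,"z":0,"twist":0},{"x":-5,"y":0,"z":0,"twist":0}]'; done; python3 go.py .6605 .059 .142 .174
python3 - <<'E'
from h import *
cam('side','side3.png');c=cam('scene','scene3.png')
E
```

```text
t: 6.45
tool_pos: [0.5916, 0.048, 0.3087]
orientation: [-1.567, -0.136, 0.136]
force: [2.5, -1.8, -2.9]
opening: 0.0162
grasp now [0.5916 0.0479 0.1417] yaw 0.1729 twist -0.0011 shift mm [69.8 -0.3 -1. ] F [ 2.5 -1.8 -2.9] open 0.0162 t 6.45
```

View pics/side3.png

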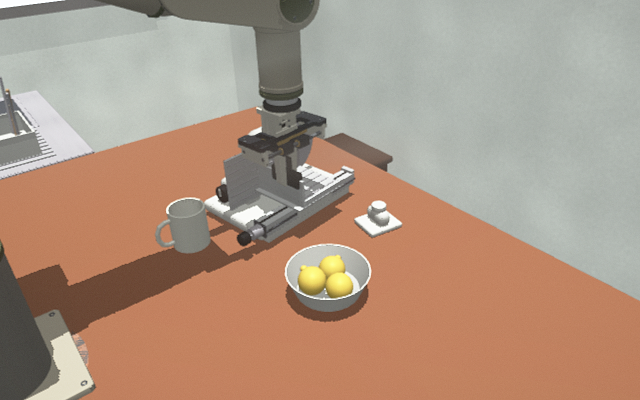

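The carriage follows; its wall is now near (290,192), and the grip is held at (295,180). Continuing in small steps, watching the force.

```bash
python3 -m inch '[{"x":-7,"y":0,"z":0,"twist":0},{"x":-7,"y":0,"z":0,"twist":0},{"x":-6,"y":0,"z":0,"twist":0},{"x":0,"y":0,"z":0,"twist":0}]';python3 go.py .6605 .059 .142 .174
```

```text
t: 6.95
tool_pos: [0.5718, 0.0445, 0.3087]
orientation: [-1.567, -0.135, 0.136]
force: [-0.6, -4.3, -2.4]
opening: 0.0156
grasp now [0.5717 0.0444 0.1417] yaw 0.1728 twist -0.0012 shift mm [90.  -0.4 -1. ] F [-0.6 -4.3 -2.4] open 0.0156 t 6.95
```

```bash
python3 -m inch '[{"x":-4,"y":0,"z":0,"twist":0},{"x":-3,"y":0,"z":0,"twist":0},{"x":0,"y":0,"z":0,"twist":0}]';python3 go.py .6605 .059 .142 .174
```

```text
t: 7.25
tool_pos: [0.5656, 0.0434, 0.3087]
orientation: [-1.567, -0.136, 0.135]
force: [2.3, -3.9, -3.7]
opening: 0.016
grasp now [0.5657 0.0433 0.1417] yaw 0.1729 twist -0.0011 shift mm [96.  -0.3 -1. ] F [ 2.3 -3.9 -3.7] open 0.016 t 7.25
```

```bash
python3 -m inch '[{"x":-4,"y":0,"z":0,"twist":0},{"x":-3,"y":0,"z":0,"twist":0},{"x":0,"y":0,"z":0,"twist":0}]';python3 go.py .6605 .059 .142 .174
```

```text
t: 7.55
tool_pos: [0.5583, 0.0421, 0.3087]
orientation: [-1.567, -0.135, 0.137]
force: [-3.8, -6.0, -0.1]
opening: 0.0158
grasp now [0.5581 0.042  0.1417] yaw 0.1729 twist -0.0011 shift mm [103.8  -0.5  -1. ] F [-3.8 -6.  -0.1] open 0.0158 t 7.55
```

```bash
python3 -m inch '[{"x":-2,"y":0,"z":-0.5,"twist":0},{"x":-2,"y":0,"z":-0.5,"twist":0},{"x":0,"y":0,"z":0,"twist":0}]';python3 go.py .6605 .059 .142 .174
```

```text
t: 7.85
tool_pos: [0.5555, 0.0413, 0.3087]
orientation: [-1.565, -0.138, 0.134]
force: [7.5, 1.6, -8.6]
opening: 0.0158
grasp now [0.5559 0.0415 0.1417] yaw 0.1733 twist -0.0007 shift mm [106.1  -0.   -0.9] F [ 7.5  1.6 -8.6] open 0.0158 t 7.85
```

```bash
python3 -m inch '[{"x":-2,"y":0,"z":0,"twist":0},{"x":-2,"y":0,"z":0,"twist":0},{"x":0,"y":0,"z":0,"twist":0}]';python3 go.py .6605 .059 .142 .174
```

```text
t: 8.15
tool_pos: [0.5538, 0.041, 0.3087]
orientation: [-1.565, -0.145, 0.127]
force: [31.6, 5.2, -23.7]
opening: 0.0161
grasp now [0.5556 0.0415 0.1418] yaw 0.1733 twist -0.0007 shift mm [106.3   0.9  -0.9] F [ 31.6   5.2 -23.7] open 0.0161 t 8.15
```

Run:
```python
from h import *
c=cam('side','s4.png');cv2.imwrite('pics/side4z.png',cv2.resize(c['color'][120:280,180:420],None,fx=3.2,fy=3.2,interpolation=cv2.INTER_CUBIC)[:,:,::-1])
```

```text
(no output)
```

View pics/side4z.png

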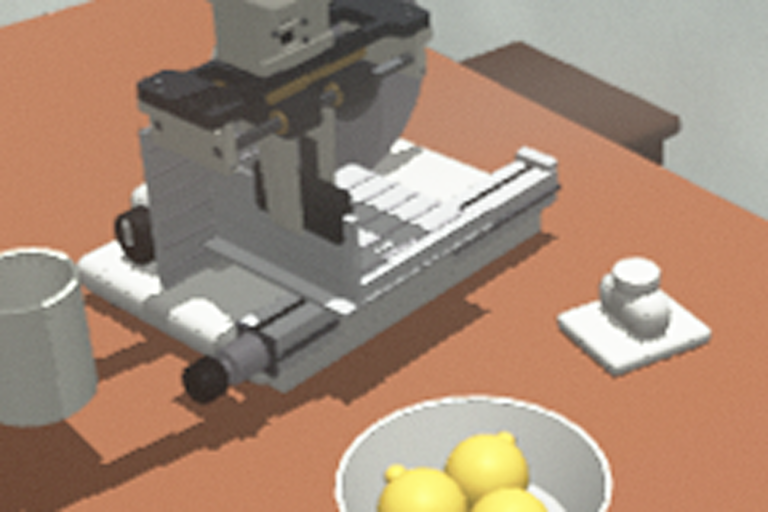

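Carriage at home: force first dropped negative as the catch drew it in, then rose to 32 N with the grip stationary at 0.5556. In the picture the wall is at (340,300), close to the rail end. Unload, open, rise.

```bash
python3 -m inch '[{"x":1.5,"y":0,"z":0,"twist":0},{"x":1.5,"y":0,"z":0,"twist":0},{"x":0,"y":0,"z":0,"twist":0}]';python3 -m inch '[{"x":0,"y":0,"z":0,"twist":0},{"x":0,"y":0,"z":0,"twist":0},{"x":0,"y":0,"z":0,"twist":0},{"x":0,"y":0,"z":0,"twist":0},{"x":0,"y":0,"z":0,"twist":0}]' 0.4
```

```text
t: 8.5
tool_pos: [0.5552, 0.0412, 0.3087]
orientation: [-1.565, -0.139, 0.133]
force: [14.4, 2.9, -11.4]
opening: 0.0162
t: 9.0
tool_pos: [0.554, 0.0405, 0.3089]
orientation: [-1.566, -0.136, 0.136]
force: [0.7, -0.1, 0.5]
opening: 0.0509
```

```bash
python3 -m inch '[{"x":0,"y":-20,"z":0,"twist":0},{"x":0,"y":-25,"z":0,"twist":0},{"x":0,"y":-25,"z":0,"twist":0},{"x":0,"y":-10,"z":0,"twist":0},{"x":0,"y":0,"z":0,"twist":0}]'
python3 - <<'E'
from h import *
print(robot.read_state()['q'].round(3))
for n in['scene','side']:
    c=cam(n,n+'5.png');np.savez('/tmp/%s5.npz'%n,**c)
E
python3 go.py .464 .026 .13 1.744;python3 go.py .464 .026 .13 -1.397; python3 fit.py 5|grep -i grip
```

```text
t: 9.5
tool_pos: [0.5546, 0.0405, 0.3905]
orientation: [-1.567, -0.138, 0.133]
force: [-1.4, 0.6, 0.8]
opening: 0.065
[-0.019  0.017  1.633  0.     1.488 -0.192]
grasp now [0.5537 0.0405 0.2207] yaw 0.1729 twist -1.5711 shift mm [ 1.2 90.8 90.8] F [ 0.4  0.  -0.6] open 0.0654 t 9.6
grasp now [0.5537 0.0405 0.2207] yaw 0.1729 twist 1.5699 shift mm [ -1.2  90.8 -90.8] F [ 0.4  0.  -0.6] open 0.0654 t 9.6Traceback (most recent call last):
  File "fit.py", line 24, in <module>
    res=fit(sys.argv[1])
  File "fit.py", line 13, in fit
    l=cv2.fitLine((p[:,:2]*1000).astype(np.float32),cv2.DIST_HUBER,0,.01,.01).ravel();
      ~~~~~~~~~~~^^^^^^^^^^^^^^^^^^^^^^^^^^^^^^^^^^^^^^^^^^^^^^^^^^^^^^^^^^^^
cv2.error: OpenCV(4.12.0) /io/opencv/modules/imgproc/src/linefit.cpp:50: error: (-215:Assertion failed) count > 0 in function 'fitLine2D_wods'
```

View pics/scene5.png

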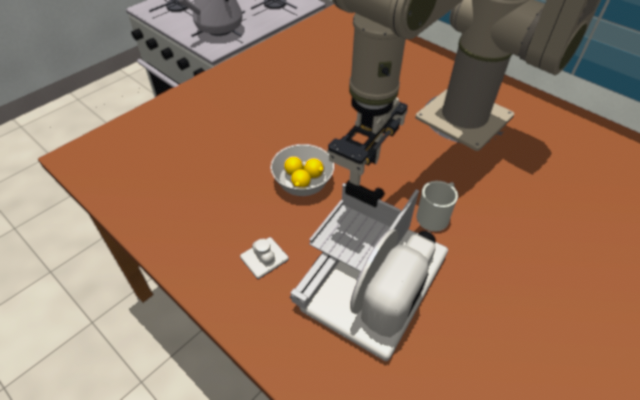

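```bash
python3 -m inch '[{"x":0,"y":-10,"z":0,"twist":0.143},{"x":0,"y":0,"z":0,"twist":0.143},{"x":0,"y":0,"z":0,"twist":0.143},{"x":0,"y":0,"z":0,"twist":0.143},{"x":0,"y":0,"z":0,"twist":0.143},{"x":0,"y":0,"z":0,"twist":0.143},{"x":0,"y":0,"z":0,"twist":0.143},{"x":0,"y":0,"z":0,"twist":0.143},{"x":0,"y":0,"z":0,"twist":0.143},{"x":0,"y":0,"z":0,"twist":0.143},{"x":0,"y":0,"z":0,"twist":0.14},{"x":0,"y":0,"z":0,"twist":0}]';python3 -m inch '[{"x":0,"y":0,"z":-30,"twist":0},{"x":0,"y":0,"z":-31,"twist":0},{"x":0,"y":0,"z":-30,"twist":0},{"x":0,"y":0,"z":0,"twist":0},{"x":0,"y":0,"z":0,"twist":0}]'; python3 go.py .4622 .0248 .05 -1.397;  python3 - <<'E'
from h import *
s=robot.read_state();T=tcp(s);c=cam('wrist','wrist6.png');np.savez('/tmp/wrist6.npz',T=T,**c)
E
```

```text
t: 10.8
tool_pos: [0.5537, 0.0405, 0.3966]
orientation: [-1.287, 1.084, -1.08]
force: [0.4, -0.2, -0.3]
opening: 0.0649
t: 11.3
tool_pos: [0.4642, 0.0247, 0.3982]
orientation: [-1.287, 1.078, -1.078]
force: [0.7, 0.5, 0.2]
opening: 0.065
grasp now [0.4642 0.0248 0.2312] yaw -1.3943 twist 0.0027 shift mm [ -0.4 181.2  -2. ] F [0.7 0.5 0.2] open 0.065 t 11.3
```

View pics/wrist6.png

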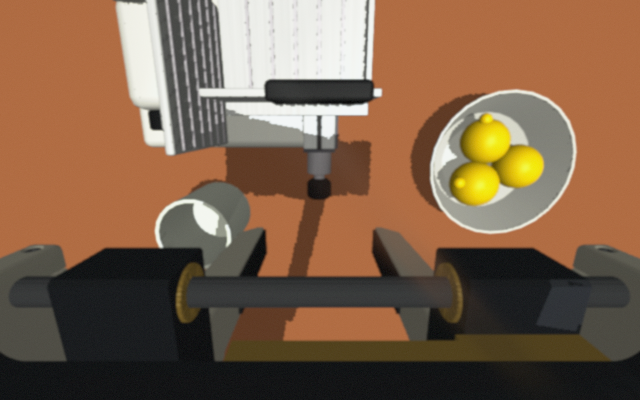

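The knob is at (319,187), the sleeve at (318,163), the grip bar at (320,91); the mug rim (195,235) and bowl (503,160) lie outside the fingers.

Run:
```python
from h import *
z=dict(np.load('/tmp/wrist6.npz'));T=z['T'];W=world(z,None,T);
yaw=.174;R=np.array([[np.cos(yaw),np.sin(yaw)],[-np.sin(yaw),np.cos(yaw)]])
S=np.dstack([W[...,:2]@R.T,W[...,2]])
s=S[170:202,300:340].reshape(-1,3)
s=s[(s[:,2]>.035)&(s[:,2]<.08)]
for x in np.arange(.43,.51,.004):
    q=S[145:210,300:340].reshape(-1,3);q=q[(q[:,0]>=x)&(q[:,0]<x+.004)&(q[:,2]>.035)&(q[:,2]<.08)]
    if len(q)>3:print('%.3f'%x,len(q),q[:,2].max().round(4),q[:,1].min().round(4),q[:,1].max().round(4))
im=z['color'].astype(int).max(-1)
P=S[170:202,300:340][im[170:202,300:340]<60];P=P[(P[:,2]>.035)&(P[:,2]<.08)];print('knob x',np.percentile(P[:,0],[1,50,99]).round(4))
P=S[75:108,255:380][im[75:108,255:380]<60];P=P[(P[:,2]>.15)];print('grip',np.percentile(P[:,0],[1,50,99]).round(4),np.percentile(P[:,1],[1,50,99]).round(4),P[:,2].max())
P=S[190:250,150:235].reshape(-1,3);P=P[(P[:,2]>.08)&(P[:,2]<.1)];print('mug',P.min(0).round(3),P.max(0).round(3))
P=S[60:250,420:600].reshape(-1,3);P=P[(P[:,2]>.05)&(P[:,2]<.075)];print('bowl',P.min(0).round(3),P.max(0).round(3))
P=S[0:160,130:240].reshape(-1,3);P=P[(P[:,2]>.14)&(P[:,2]<.18)];print('plate',P.min(0).round(3),P.max(0).round(3))
```

```text
0.446 15 0.0622 -0.0654 -0.0459
0.450 69 0.0638 -0.0689 -0.0423
0.454 86 0.0641 -0.069 -0.0423
0.458 80 0.0643 -0.0688 -0.0423
0.462 82 0.0646 -0.0688 -0.0424
0.466 95 0.0648 -0.0688 -0.0424
0.470 66 0.061 -0.0653 -0.0458
0.474 25 0.0596 -0.0675 -0.046
0.478 86 0.0637 -0.0687 -0.0425
0.482 83 0.0638 -0.0686 -0.0425
0.486 87 0.0638 -0.0685 -0.0425
0.490 91 0.0641 -0.0685 -0.0426
0.494 85 0.0647 -0.0684 -0.0426
0.498 80 0.0646 -0.0684 -0.0426
0.502 131 0.0664 -0.075 -0.0388
0.506 110 0.0663 -0.075 -0.0339
0.510 25 0.066 -0.0721 -0.041
knob x [0.4509 0.4617 0.4713]
grip [0.5475 0.5548 0.5617] [-0.0931 -0.0558 -0.0183] 0.3783711107856621
mug [0.399 0.038 0.08 ] [0.457 0.117 0.094]
bowl [ 0.408 -0.339  0.05 ] [ 0.567 -0.179  0.066]
plate [0.51  0.005 0.14 ] [0.618 0.053 0.177]
```

```bash
python3 -m inch '[{"x":0,"y":30,"z":-3,"twist":0.003},{"x":0,"y":35,"z":0,"twist":0},{"x":0,"y":30,"z":0,"twist":0},{"x":0,"y":25,"z":0,"twist":0},{"x":0,"y":10,"z":0,"twist":0},{"x":0,"y":0,"z":0,"twist":0},{"x":0,"y":0,"z":0,"twist":0}]'; python3 go.py .4617 .0248 .05 -1.397;  python3 - <<'E'
from h import *
s=robot.read_state();T=tcp(s);c=cam('wrist','wrist7.png')
E
```

```text
t: 12.05
tool_pos: [0.4623, 0.0243, 0.2697]
orientation: [-1.285, 1.081, -1.083]
force: [0.4, 0.2, 0.5]
opening: 0.0649
grasp now [0.4625 0.0243 0.1027] yaw -1.3994 twist -0.0024 shift mm [-0.7 52.7 -0.7] F [0.4 0.2 0.5] open 0.0649 t 12.05
```

View pics/wrist7.png

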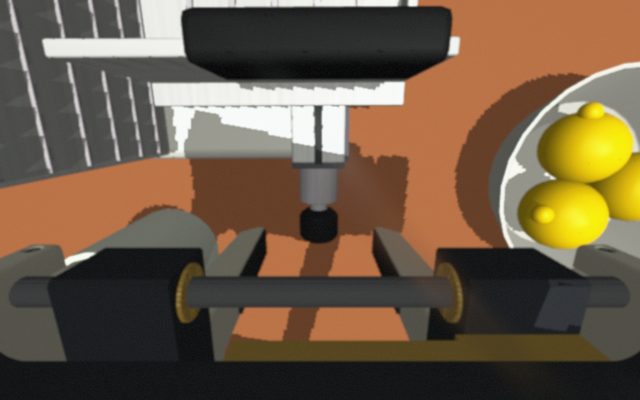

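The knob at (319,224) is centred between the fingers (262 and 378), and the sleeve's mouth is at row 203. Going down.

```bash
python3 -m inch '[{"x":-0.5,"y":20,"z":-1,"twist":0},{"x":0,"y":20,"z":0,"twist":0},{"x":0,"y":10,"z":0,"twist":0},{"x":0,"y":3,"z":0,"twist":0},{"x":0,"y":0,"z":0,"twist":0},{"x":0,"y":0,"z":0,"twist":0}]'; python3 go.py .4617 .0248 .05 -1.397;  python3 - <<'E'
from h import *
c=cam('wrist','wrist8.png');c=cam('side','side8.png')
E
```

```text
t: 12.7
tool_pos: [0.4611, 0.0246, 0.2169]
orientation: [-1.284, 1.081, -1.083]
force: [0.5, -0.1, 1.4]
opening: 0.0653
grasp now [0.4614 0.0245 0.0499] yaw -1.3999 twist -0.0029 shift mm [-0.2 -0.1  0.4] F [ 0.5 -0.1  1.4] open 0.0653 t 12.7
```

View pics/wrist8.png

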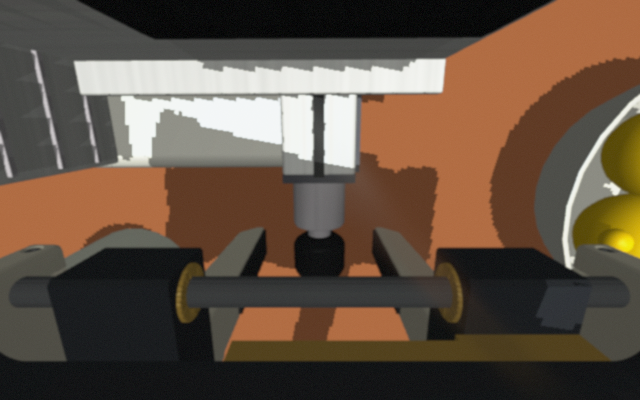

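View pics/side8.png

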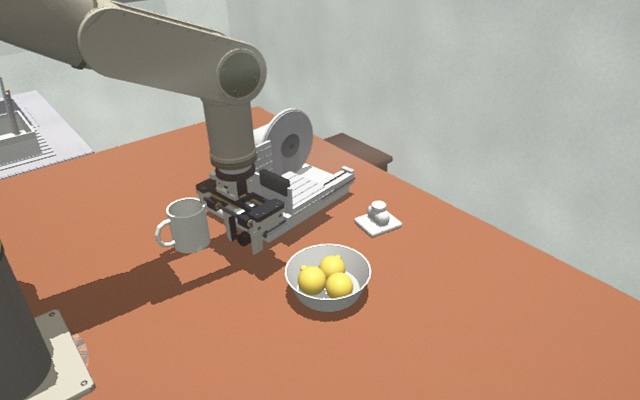

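The wrist view has the knob at (319,253) between the finger tips, and a short length of stem at (319,234) below the sleeve. In the side view the carriage is home and the mug and bowl are untouched. Closing.

```bash
python3 -m inch '[{"x":0,"y":0,"z":0,"twist":0},{"x":0,"y":0,"z":0,"twist":0},{"x":0,"y":0,"z":0,"twist":0},{"x":0,"y":0,"z":0,"twist":0},{"x":0,"y":0,"z":0,"twist":0},{"x":0,"y":0,"z":0,"twist":0},{"x":0,"y":0,"z":0,"twist":0},{"x":0,"y":0,"z":0,"twist":0}]' -1 40; python3 go.py .4617 .0248 .05 -1.397
```

```text
t: 13.6
tool_pos: [0.4604, 0.0244, 0.2157]
orientation: [-1.285, 1.082, -1.083]
force: [-0.3, -2.1, 0.3]
opening: 0.027
grasp now [0.4604 0.0244 0.0487] yaw -1.4 twist -0.003 shift mm [-0.2 -1.3  1.4] F [-0.3 -2.1  0.3] open 0.027 t 13.6
```

```bash
python3 -m inch '[{"x":0,"y":0,"z":-4,"twist":0},{"x":0,"y":0,"z":-4,"twist":0},{"x":0,"y":0,"z":-4,"twist":0},{"x":0,"y":0,"z":-4,"twist":0},{"x":0,"y":0,"z":-3,"twist":0},{"x":0,"y":0,"z":0,"twist":0},{"x":0,"y":0,"z":0,"twist":0}]'; python3 go.py .4604 .0244 .0487 -1.397
python3 - <<'E'
from h import *
s=robot.read_state();T=tcp(s);c=cam('wrist','wrist9.png');np.savez('/tmp/wrist9.npz',T=T,**c)
cv2.imwrite('pics/wrist9z.png',cv2.resize(c['color'][150:300,220:420],None,fx=4,fy=4,interpolation=cv2.INTER_CUBIC)[:,:,::-1])
E
```

```text
t: 14.3
tool_pos: [0.4424, 0.0213, 0.2159]
orientation: [-1.283, 1.08, -1.085]
force: [9.3, -1.0, -9.6]
opening: 0.0271
grasp now [0.443  0.0213 0.0489] yaw -1.4002 twist -0.0032 shift mm [-0.1  0.2 17.7] F [ 9.3 -1.  -9.6] open 0.0271 t 14.3
```

View pics/wrist9z.png

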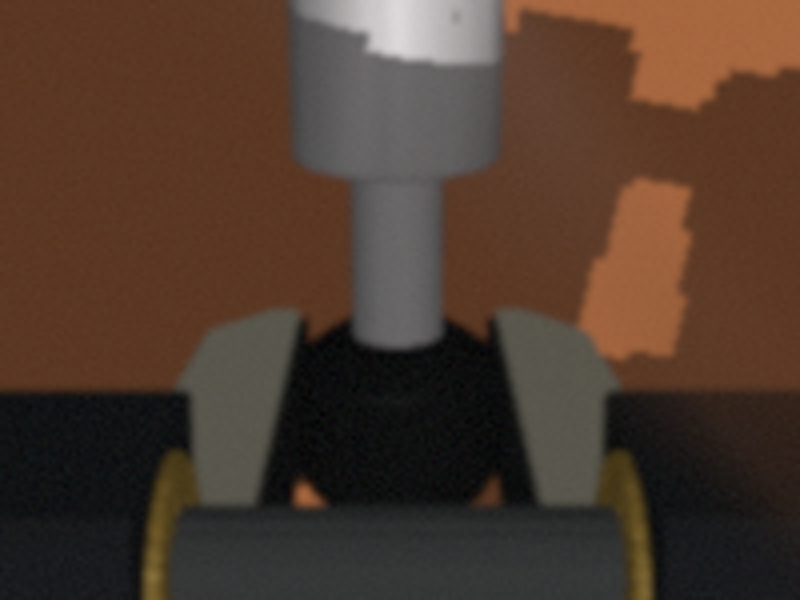

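The stem is clear from the sleeve's mouth (zoomed row 175) to the knob (row 345), and no ring shows yet at 17.6 mm, as it should. Pulling 6 mm more.

```bash
python3 -m inch '[{"x":0,"y":0,"z":-2,"twist":0},{"x":0,"y":0,"z":-2,"twist":0},{"x":0,"y":0,"z":-2,"twist":0},{"x":0,"y":0,"z":0,"twist":0},{"x":0,"y":0,"z":0,"twist":0}]'; python3 go.py .4604 .0244 .0487 -1.397
python3 - <<'E'
from h import *
s=robot.read_state();T=tcp(s);c=cam('wrist','wrist10.png');np.savez('/tmp/wrist10.npz',T=T,**c)
cv2.imwrite('pics/wrist10z.png',cv2.resize(c['color'][150:300,220:420],None,fx=4,fy=4,interpolation=cv2.INTER_CUBIC)[:,:,::-1])
E
```

```text
t: 14.85
tool_pos: [0.4366, 0.0203, 0.2159]
orientation: [-1.282, 1.08, -1.085]
force: [11.6, -1.5, -11.5]
opening: 0.0268
grasp now [0.4373 0.0202 0.0489] yaw -1.4002 twist -0.0032 shift mm [-0.1  0.3 23.5] F [ 11.6  -1.5 -11.5] open 0.0268 t 14.85
```

View pics/wrist10z.png

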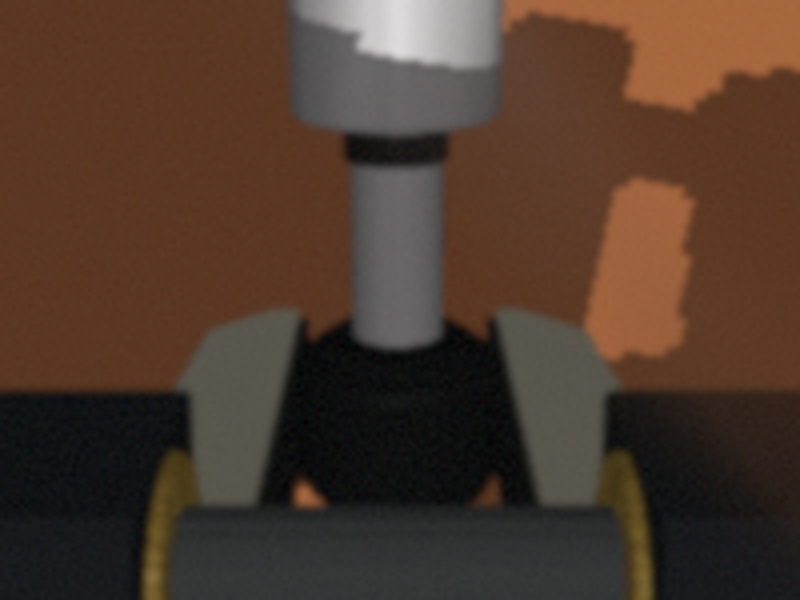

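The ring now shows whole, from about row 135 to 163 zoomed, right below the sleeve's lip. That fits 23.5 mm by the arm's own reading. I'll go one more millimetre for margin and check with the other cameras.

```bash
python3 -m inch '[{"x":0,"y":0,"z":-1,"twist":0},{"x":0,"y":0,"z":0,"twist":0},{"x":0,"y":0,"z":0,"twist":0},{"x":0,"y":0,"z":0,"twist":0}]'; python3 go.py .4604 .0244 .0487 -1.397
python3 - <<'E'
from h import *
s=robot.read_state();T=tcp(s);c=cam('wrist','wrist11.png')
a=cv2.resize(c['color'][150:250,250:390],None,fx=4,fy=4,interpolation=cv2.INTER_CUBIC)
d=cam('side');b=cv2.resize(d['color'][190:260,200:300],None,fx=5.6,fy=2.8*2,interpolation=cv2.INTER_CUBIC)[:200]
cv2.imwrite('pics/wrist11z.png',a[:,:,::-1])
cv2.imwrite('pics/side11z.png',cv2.resize(d['color'][130:270,150:350],None,fx=4,fy=4,interpolation=cv2.INTER_CUBIC)[:,:,::-1])
e=cam('scene');cv2.imwrite('pics/scene11z.png',cv2.resize(e['color'][130:270,250:450],None,fx=4,fy=4,interpolation=cv2.INTER_CUBIC)[:,:,::-1])
# ring & stem geometry from depth
W=world(c,None,T);yaw=.174
X=W[...,0]*np.cos(yaw)+W[...,1]*np.sin(yaw)
for v in range(174,240,2): print(v,c['color'][v,319].max(),X[v,319].round(4),W[v,319,2].round(4))
E
```

```text
t: 15.3
tool_pos: [0.4357, 0.0201, 0.2158]
orientation: [-1.282, 1.08, -1.085]
force: [10.6, -1.1, -10.7]
opening: 0.0271
grasp now [0.4364 0.0201 0.0488] yaw -1.4001 twist -0.0031 shift mm [-0.1  0.2 24.4] F [ 10.6  -1.1 -10.7] open 0.0271 t 15.3
174 104 0.4814 0.0629
176 104 0.4807 0.0645
178 102 0.4795 0.0627
180 95 0.4784 0.0621
182 100 0.476 0.0544
184 60 0.4752 0.0558
186 28 0.4743 0.0561
188 28 0.4731 0.0553
190 37 0.4723 0.0562
192 86 0.471 0.0549
194 104 0.4699 0.0547
196 105 0.469 0.0555
198 104 0.4681 0.056
200 105 0.4669 0.0551
202 106 0.4658 0.0551
204 104 0.4648 0.0552
206 104 0.4637 0.0549
208 106 0.4626 0.0549
210 105 0.462 0.0564
212 106 0.4607 0.0557
214 103 0.4597 0.0559
216 104 0.4588 0.0564
218 104 0.4573 0.055
220 105 0.4563 0.0553
222 104 0.4553 0.0555
224 103 0.4538 0.0543
226 103 0.4533 0.056
228 104 0.4522 0.0558
230 104 0.4509 0.0554
232 104 0.4494 0.0544
234 105 0.4488 0.0556
236 86 0.4472 0.0543
238 20 0.4475 0.0579
```

View pics/wrist11z.png

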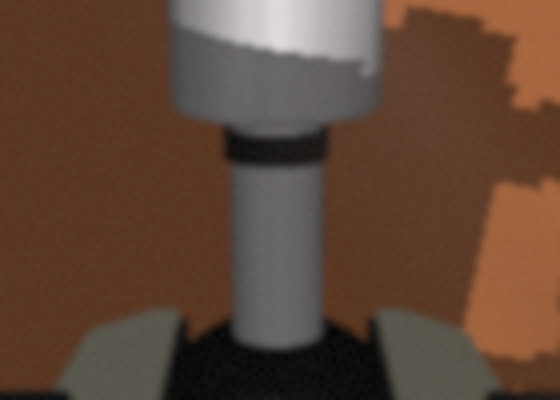

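View pics/side11z.png

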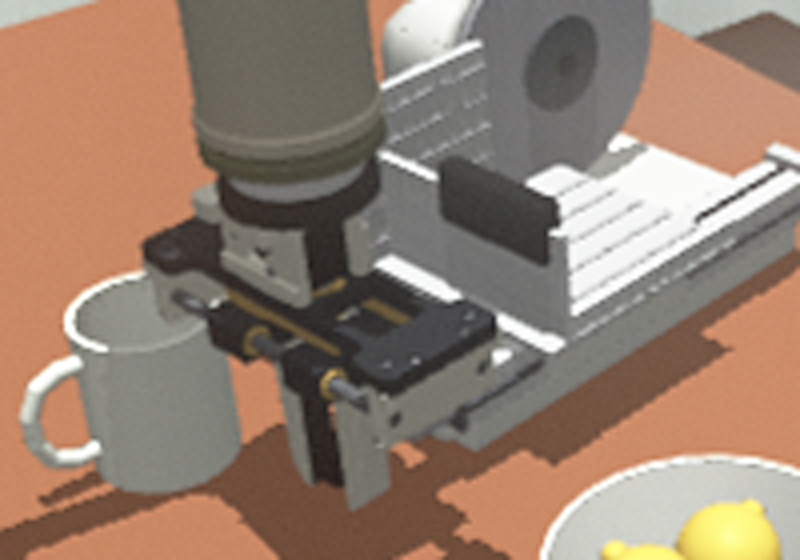

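View pics/scene11z.png

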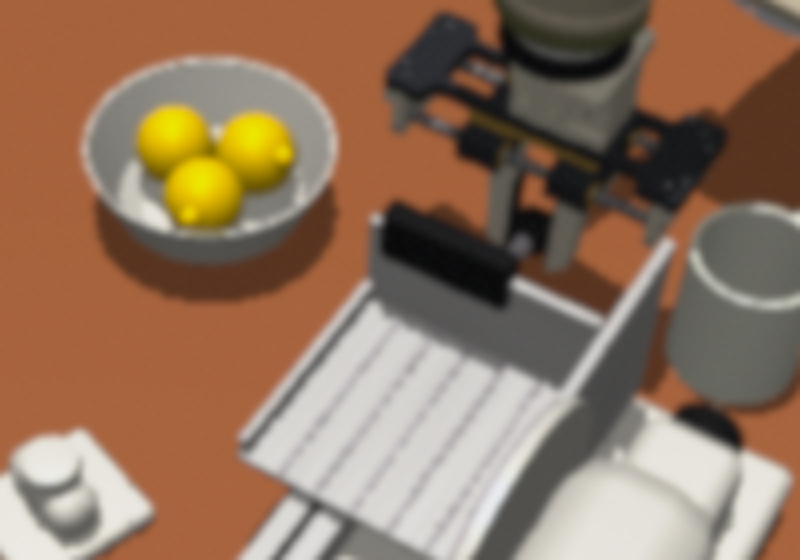

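The ring is fully out: in the wrist view it spans zoomed rows 133–163, with a sliver of steel between it and the sleeve's lip. By depth its last edge is about 2 mm clear of the mouth. The carriage is still home, and the mug, bowl and holder are where they were. I'll make a short hold check and then hand in.

```bash
python3 -m inch '[{"x":0,"y":0,"z":0,"twist":0},{"x":0,"y":0,"z":0,"twist":0},{"x":0,"y":0,"z":0,"twist":0},{"x":0,"y":0,"z":0,"twist":0},{"x":0,"y":0,"z":0,"twist":0}]'; python3 go.py .4604 .0244 .0487 -1.397
python3 - <<'E'
from h import *
c=cam('wrist','wrist12.png');print([int(c['color'][v,319].max()) for v in range(178,196)])
c=cam('side');W=world(c,None);P=W[160:205,250:295][c['color'][160:205,250:295].max(-1)<70];P=P[(P[:,2]>.15)&(P[:,2]<.165)];print('grip',len(P),P.mean(0).round(4) if len(P) else '')
print(robot.close_job())
E
```

```text
t: 15.95
tool_pos: [0.4357, 0.0201, 0.2159]
orientation: [-1.282, 1.08, -1.085]
force: [11.2, -0.7, -10.9]
opening: 0.027
grasp now [0.4364 0.0201 0.0489] yaw -1.4002 twist -0.0032 shift mm [-0.1  0.3 24.4] F [ 11.2  -0.7 -10.9] open 0.027 t 15.95
[104, 101, 97, 96, 97, 90, 57, 35, 26, 27, 28, 23, 33, 59, 85, 101, 106, 104]
grip 88 [0.5408 0.0266 0.1537]
the job is handed in; nothing more can be done
None
```

The carriage is home against its stop, and the bolt is held out about 24.4 mm with its black ring clear of the sleeve. I handed the job in at about 16 s, still gripping the knob.

- **Carriage:** I gripped the black bar and slid the carriage about 106 mm towards the robot. The force dipped as the ball catch drew it in, then rose to about 32 N on the stop with no further movement. After I let go, the wrist camera put the grip bar where I had left it.
- **Bolt:** I took the knob with 40 N from above. The pull settled at about 11 N, as the spring figures predict. The wrist picture shows the whole ring with a sliver of steel behind it, about 2 mm clear of the sleeve's mouth. That leaves about 11 mm to the end stop, and over the last 0.6 s the knob did not slip.
- **Everything else:** No force reading or picture suggests I touched the blade. The mug, fruit bowl and food holder look unmoved in the pictures.

**Disagreements:**
- The last numeric check of the grip bar, from the side camera, came out about 18 mm nearer the robot than the wrist camera had it. I think its crop also took in dark parts of the gripper, because the pictures show the carriage still home, but I did not confirm that before handing in.
- The wrist also reads about 11 N vertically while holding the bolt. I did not find the cause.

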